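Stack a gear cluster on its assembly stand

TASK

Build up the gear cluster on the assembly stand: from the bottom up, first the large gear, then the smooth spacer drum, then the small gear, and last the end cap with the knurled knob, each right way up as it lies now and fully seated over the spigot below it. Leave the plug, the valve and the pliers where they lie.

Things in the scene. Friction and masses are not known exactly. Their poses are not given: they have to be found in the camera images.
- stand: Assembly stand: fixed grey square steel plate, 110 x 110 x 15 mm, on the bench. In its middle an upright spigot, 36 mm across, 18 mm high above the plate (straight 11 mm, then tapering to 22 mm). Origin: centre of its underside, z up; plate's top face at 15 mm, spigot's tip at 33 mm.
- large_gear: Large dark steel gear lying flat, 96 mm over 36 teeth, 24 mm thick. On top a round spigot to grip, 36 mm across, 18 mm high (straight 11 mm, then tapering to 22 mm). Underneath a round recess, 40 mm across, 19 mm deep, that fits any spigot. 42 mm high over all; next part rests on its face at 24 mm. 0.45 kg. Origin: centre of its underside, z up.
- spacer: Spacer: smooth bright steel drum with a thin dark band, upright, 52 mm across, 38 mm high without spigot. On top a round spigot to grip, 36 mm across, 18 mm high (straight 11 mm, then tapering to 22 mm). Underneath a round recess, 40 mm across, 19 mm deep, that fits any spigot. 56 mm high over all; next part rests on its face at 38 mm. 0.25 kg. Origin: centre of its underside, z up.
- small_gear: Small dark steel gear lying flat, 64 mm over 24 teeth, 24 mm thick. On top a round spigot to grip, 36 mm across, 18 mm high (straight 11 mm, then tapering to 22 mm). Underneath a round recess, 40 mm across, 19 mm deep, that fits any spigot. 42 mm high over all; next part rests on its face at 24 mm. 0.25 kg. Origin: centre of its underside, z up.
- end_cap: End cap: smooth bright steel, 56 mm across, side 22 mm high, shoulder sloping to 30 mm; on top a dark knurled knob to grip, 26 mm across, from 34 to 50 mm high. No spigot. Underneath a round recess, 40 mm across, 19 mm deep, that fits any spigot. 0.2 kg. Origin: centre of its underside, z up.
- plug: Bystander: short gold-coloured turned plug lying down, 33 x 20 x 18 mm. Leave alone. Origin at the centre of its underside, x along its length.
- valve: Bystander: spool valve with a gold-coloured end, lying down, 83 x 17 x 17 mm. Leave alone. Origin at the centre of its underside, x along its length.
- pliers: Bystander: bare metal locking pliers, 195 x 55 x 18 mm, lying flat. Leave alone. Origin at the centre of its underside, y along its length.

How it is judged:
At the end, for the whole second after the job is handed in: From the bottom up: stand, large gear, spacer, small gear, end cap. Each part's axis is within 6 mm of that of the one below, its underside is within 3 mm of fully seated on the face below, it is upright within 0.06 rad and at rest (horizontal distance between large_gear and stand below 0.006 m and z of large_gear in the frame of stand between 0.012 and 0.018 m and angle between each of large_gear, spacer, small_gear, end_cap's own z axis and vertical below 0.06 rad and linear speed of each of large_gear, spacer, small_gear, end_cap below 0.02 m/s and angular speed of each of large_gear, spacer, small_gear, end_cap below 0.2 rad/s and horizontal distance between spacer and large_gear below 0.006 m and z of spacer in the frame of large_gear between 0.021 and 0.027 m and horizontal distance between small_gear and spacer below 0.006 m and z of small_gear in the frame of spacer between 0.035 and 0.041 m and horizontal distance between end_cap and small_gear below 0.006 m and z of end_cap in the frame of small_gear between 0.021 and 0.027 m); the robot touches nothing.
It fails at once if the short gold-coloured turned plug lying down is moved more than 30 mm (distance of plug from where it was at the start of the episode above 0.03 m).
It fails at once if the spool valve with a gold-coloured end, lying down is moved more than 30 mm (distance of valve from where it was at the start of the episode above 0.03 m).
It fails at once if the bare metal locking pliers, closed is moved more than 30 mm (distance of pliers from where it was at the start of the episode above 0.03 m).
It also fails if it takes over 106 s, if anything falls off the work surface, if the arm or the gripper's body presses on something with over 40 N, if the wrist force passes 120 N, or if a joint passes its speed limit or range.

ROBOT

A 6-joint arm with a two-finger parallel gripper is mounted at the origin on a cart in front of the work surface, level with it; the furniture and walls round the work are solid. World frame = base frame: x ahead of the robot, y to its left, z up, the work surface at z = 0. Lengths are in m, angles in rad, forces in N, time in s.
With the tool pointing down it reaches from about 0.25 to 0.725 m from the base axis. Payload 4 kg.
Tool frame: the origin (TCP) lies at the very end of the fingers, on their centre line; the grasp point (between the pads) lies 19 mm behind it; z points along the fingers, y is the line along which they close (so a half turn about z gives the same grasp; the last joint's range is limited). The gripper opens to 85 mm and grips with 20 to 120 N. Pads are 22 mm wide; open, the fingers measure 114 mm over their backs; the gripper's body (76 mm by 85 mm) begins 54 mm behind the grasp point. The pads swing forward as they close: fully open they stand 13 mm farther back than shut.
Start: joints at [-1.241, 0.241, 0.005, 1.335, 0, 1.571], TCP at [0.162, -0.473, 0.231] pointing down, gripper open.
Joint ranges: [-2.72, 2.72], [-1.05, 1.87], [-1.09, 1.28], [-1.99, 2.15], [-1.42, 1.44], [-3.14, 3.14]. Speed limits (rad/s): [2.79, 2.79, 3.14, 3.14, 3.14, 3.14].

INTERFACE

Orientations are given as a unit quaternion [x, y, z, w].
In Python, from workcell import bot, vision, workorder gives the robot as it stands.
- The arm moves only by the shell command python3 -m creep 'ROWS' [OPENING]. ROWS is JSON, a list of rows, each a list of 2 entries, a list of its own where there are three numbers: the shift along the tool's x, y, z in mm, then the turn, a rotation vector about the tool's x, y, z in rad. In form: [[[dx, dy, dz], [wx, wy, wz]], ...]. A call has 1 to 12 rows; each row shifts and turns the commanded pose from where the row before left it, along the tool's axes as they then stand; what a row does not reach is not made up. A row lasts 1/8 s, in which the tool goes at most 62.5 mm and 10.7 degrees, less where a joint would pass 70% of its speed; a pose out of reach is approached as far as the arm can. A call is refused whole if a number of a shift passes 62.5 or a number of a turn 0.188, either way. A call with a gripper value outside its range is refused whole. OPENING is the finger opening in mm, from 0 to 85.4, set as the call begins (- or left out, the last holds). The fingers move at their own pace and stop on an object; the grip force is fixed at half the most. Time passes only in rows, so rows that do not move let the fingers close. It gives the time, the measured TCP pose, the force, the opening and the grip force at its end, in the units of the state.
- bot.get_obs(): the state, without advancing time (a new reading comes with each control period).
- vision.camera(name): name is "scene" or "side" or "wrist"; returns a dict with "image" (480x640x3 uint8, blue, green, red), "z_map" (480x640 float32, m along the optical axis (not along the pixel's ray), 0 where there is no reading), "K" (3x3 intrinsics, pixels), "k1" (the pictures are not rectified: a ray, as slopes to the right and down, at radius r is drawn at 1 + k1 r^2 times it, then the intrinsics apply), "rvec" (rotation vector, rad) and "tvec" (3), from world to camera coordinates, as OpenCV has them; the wrist camera has in their place "tool_from_camera" (4x4, takes a point from camera to tool coordinates, whose origin is the TCP and whose axes are the flange's). Camera axes: x right, y down, z forward; pixel columns grow to the right and rows downward; lengths in m; the calibration is good to about 2 mm. A picture is of the moment at which its call begins: read the wrist's pose just before it.
- workorder.job_done(): hands the job in; it is judged then, once.
Trained networks look in a picture, given as the dict that the camera call returned (one of the last four; its "shot" number tells which), for a name from the list of things; names that differ only in an ending like _2 or _b are one class to them, and where a whole thing is asked for, a point or a joint stands for the part that bears it (a point fixed in the world has none). Each returns a list of dicts, best first, with "score" (0 to 1); they miss things now and then, are a little off and sometimes report something else, mostly with a low value. They report only what shows in the picture. A call takes as long as a camera call.
- vision.spot_in(picture, query): "position" ([column, row] in pixels, amid what is visible of it).
- vision.place_of(picture, query): "position" ([column, row] in pixels: a listed point, or the origin of a listed thing).
The state is a dict: "clock": time; "joint_pos": joint angles; "joint_vel": joint speeds; "tau": joint torques, N m; "eef_pos": TCP position; "tool_rot": TCP orientation; "ft_force": force on the tool from outside, world axes, zero at the start; "ft_torque": the same for the moment, N m; "grip_width": finger opening in m; "grasp_force": force on a finger pad.
Only numpy, scipy, OpenCV 4.12 (cv2) and the standard library are available. Lean on these libraries where they do the work, as an engineer would, in place of code of your own. Each camera call takes 0.05 s, during which the arm holds its last target. There are 200 camera calls.

## Working session

There is one attempt and no reset: what is moved stays moved. The work goes in short steps, Python scripts to look and compute and a shell command to move; the robot and the scene stay as the last step left them, time stands still between calls to the robot, and variables do not carry over. Pictures are saved under pics/ and viewed, at most 14 in all, crops included, and the job is handed in when it is done.

```bash
mkdir -p pics; ls
cat > h.py <<'E'
import numpy as np,cv2
from scipy.spatial.transform import Rotation as R
from workcell import bot,vision,workorder
N=["stand","large_gear","spacer","small_gear","end_cap","plug","valve","pliers"]
def ray(c,px):
    K=c["K"];u=(px[0]-K[0][2])/K[0][0];v=(px[1]-K[1][2])/K[1][1]
    p=np.array([u,v]);q=p.copy()
    for _ in range(20): q=p/(1+c["k1"]*(q@q))
    return np.array([q[0],q[1],1.])
def campose(c,o=None):
    if "rvec" in c and c["rvec"] is not None:
        M=cv2.Rodrigues(np.array(c["rvec"],float))[0];return M.T,-M.T@np.array(c["tvec"],float).ravel()
    T=np.array(c["tool_from_camera"]);Rt=R.from_quat(o["tool_rot"]).as_matrix()
    return Rt@T[:3,:3],Rt@T[:3,3]+np.array(o["eef_pos"])
def onplane(c,px,z,o=None):
    M,t=campose(c,o);d=M@ray(c,px);return t+d*(z-t[2])/d[2]
def cloud(c,o=None):
    Z=c["z_map"];K=c["K"];v,u=np.mgrid[0:480,0:640]
    pts=cv2.undistortPoints(np.stack([u,v],-1).reshape(-1,1,2).astype(np.float64),np.array(K,float),np.array([c["k1"],0,0,0.])).reshape(480,640,2)
    P=np.dstack([pts,np.ones((480,640))])*Z[...,None]
    M,t=campose(c,o);W=P@M.T+t;W[Z<=0]=np.nan;return W
E
python3 - <<'E'
from h import *
o=bot.get_obs();print(o)
for n in ["scene","side","wrist"]:
    c=vision.camera(n);cv2.imwrite(f"pics/{n}0.png",c["image"]);print(n,campose(c,o)[1].round(3))
    if n!="wrist":
        for q in N:
            r=vision.place_of(c,q)
            print(q,[(np.round(x["position"]),round(x["score"],2),onplane(c,x["position"],0,o).round(3)) for x in r[:2]])
E
```

```text
pics
{'clock': 0.0, 'joint_pos': array([-1.24101033e+00,  2.41401187e-01,  3.74238872e-03,  1.33519410e+00,
       -8.49399650e-06,  1.57081180e+00]), 'joint_vel': array([-0.00111423, -0.00023739,  0.00101132, -0.0004693 ,  0.000659  ,
        0.00039681]), 'tau': array([-4.48402952e-04, -3.72315609e+01,  2.52409673e+01,  1.68212503e-02,
       -1.03699838e-04, -3.91547658e-06]), 'eef_pos': array([ 0.16171673, -0.47246909,  0.23042577]), 'tool_rot': array([ 9.86436673e-01,  1.64139068e-01, -1.72987355e-04, -1.01364148e-03]), 'ft_force': array([-0.05100841, -0.00987683, -0.38504189]), 'ft_torque': array([-0.00566981,  0.00361941, -0.0423107 ]), 'grasp_force': 0.0, 'grip_width': 0.08546934731980063}
scene [-0.136  0.55   0.455]
stand [(array([340., 278.]), 0.71, array([0.468, 0.19 , 0.   ])), (array([182., 273.]), 0.56, array([0.624, 0.43 , 0.   ]))]
large_gear [(array([426., 256.]), 0.93, array([0.453, 0.007, 0.   ]))]
spacer [(array([248., 306.]), 0.7, array([0.471, 0.361, 0.   ]))]
small_gear [(array([350., 237.]), 0.86, array([0.593, 0.092, 0.   ]))]
end_cap [(array([256., 250.]), 
[... 314 characters left out ...]
83  0.36 ]
stand [(array([276., 268.]), 0.92, array([ 0.464,  0.193, -0.   ])), (array([341., 208.]), 0.62, array([0.63 , 0.456, 0.   ]))]
large_gear [(array([289., 330.]), 0.96, array([0.456, 0.008, 0.   ]))]
spacer [(array([269., 226.]), 0.92, array([ 0.476,  0.376, -0.   ]))]
small_gear [(array([371., 287.]), 0.86, array([0.59 , 0.103, 0.   ]))]
end_cap [(array([372., 238.]), 0.72, array([0.647, 0.288, 0.   ])), (array([279., 270.]), 0.17, array([0.468, 0.184, 0.   ]))]
plug [(array([313., 244.]), 0.67, array([0.539, 0.28 , 0.   ]))]
valve [(array([271., 229.]), 0.2, array([0.478, 0.363, 0.   ]))]
pliers [(array([338., 211.]), 0.76, array([0.62, 0.44, 0.  ]))]
wrist [ 0.231 -0.447  0.372]
```

View pics/scene0.png

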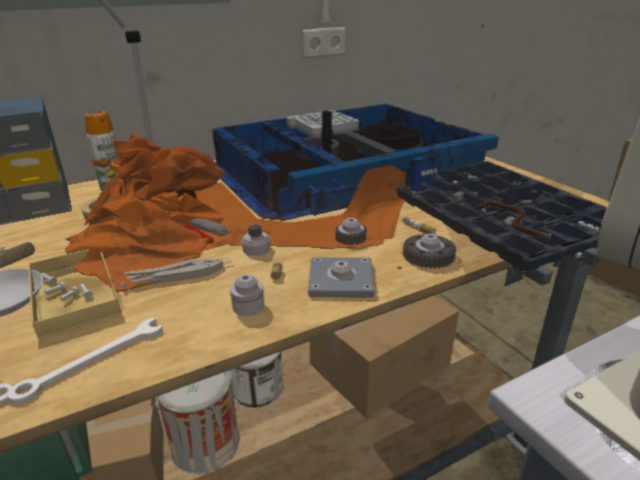

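View pics/side0.png

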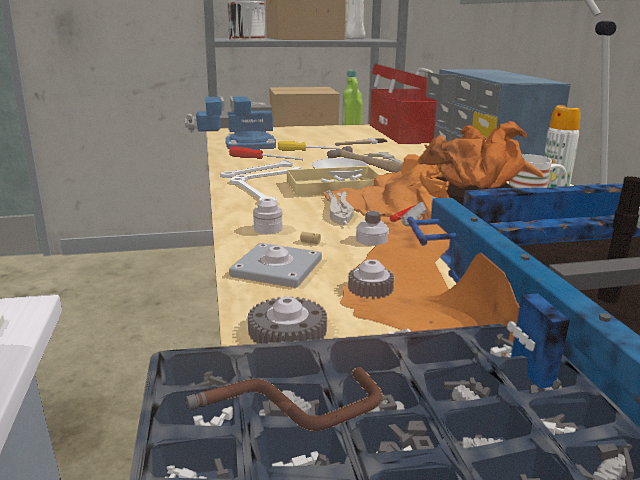

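Run:
```python
from h import *
o=bot.get_obs()
G={"stand":(.466,.19,.033,.015),"large_gear":(.455,.007,.042,.024),"spacer":(.473,.37,.056,.038),"small_gear":(.59,.098,.042,.024),"end_cap":(.643,.284,.05,.03)}
for n in ["scene","side"]:
    c=vision.camera(n);W=cloud(c);cv2.imwrite
    for k,(x,y,top,face) in G.items():
        m=(np.hypot(W[...,0]-x,W[...,1]-y)<.04)&(W[...,2]>top-.004)&(W[...,2]<top+.006)
        p=W[m]; 
        if len(p): print(n,k,len(p),((p.min(0)+p.max(0))/2).round(4),np.median(p,0).round(4),(p.max(0)-p.min(0)).round(3))
T=np.array(vision.camera("wrist")["tool_from_camera"]);print(T.round(3));print(R.from_quat(o["tool_rot"]).as_matrix().round(3))
```

```text
scene stand 142 [0.46   0.192  0.0324] [0.457  0.1933 0.033 ] [0.03  0.03  0.007]
scene large_gear 120 [0.449  0.0091 0.0411] [0.446  0.01   0.0418] [0.029 0.029 0.006]
scene spacer 181 [0.4639 0.3618 0.0555] [0.4618 0.363  0.0561] [0.029 0.03  0.007]
scene small_gear 98 [0.5809 0.0971 0.0412] [0.5788 0.0979 0.0415] [0.028 0.031 0.006]
scene end_cap 91 [0.6382 0.2793 0.0495] [0.6343 0.2801 0.0505] [0.025 0.025 0.007]
side stand 138 [0.4651 0.1872 0.0317] [0.4647 0.1872 0.0324] [0.03  0.029 0.005]
side large_gear 241 [0.4536 0.0035 0.0407] [0.4532 0.0006 0.0413] [0.029 0.029 0.005]
side spacer 88 [0.4711 0.3596 0.0549] [0.4707 0.3568 0.0553] [0.029 0.031 0.005]
side small_gear 169 [0.5867 0.0927 0.0407] [0.5862 0.0912 0.0415] [0.029 0.027 0.005]
side end_cap 90 [0.6423 0.2778 0.0488] [0.6425 0.2747 0.0496] [0.024 0.028 0.006]
[[ 0.    -0.957 -0.289  0.074]
 [ 1.     0.     0.001 -0.001]
 [-0.001 -0.289  0.957 -0.142]
 [ 0.     0.     0.     1.   ]]
[[ 0.946  0.324  0.   ]
 [ 0.324 -0.946 -0.   ]
 [-0.     0.    -1.   ]]
```

The scene view shows the stand at (341,270), large gear (430,247), small gear (350,230), end cap (256,240), spacer (247,295), plug (277,270), valve (418,225) and pliers (180,270). The side view agrees. Next I'll move over the large gear and turn the fingers to close along world x.

```bash
python3 -m creep '[[[43,-36,0],[0,0,0]],[[43,-36,0],[0,0,0]],[[43,-36,0],[0,0,0]],[[43,-36,0],[0,0,0]],[[43,-36,0],[0,0,0]],[[43,-36,0],[0,0,0]],[[43,-36,0],[0,0,0]],[[43,-36,0],[0,0,0]],[[43,-36,0],[0,0,0]],[[42,-36,0],[0,0,0]]]' 85
python3 -m creep '[[[0,0,7],[0,0,-0.177]],[[0,0,7],[0,0,-0.177]],[[0,0,7],[0,0,-0.177]],[[0,0,7],[0,0,-0.177]],[[0,0,7],[0,0,-0.177]],[[0,0,7],[0,0,-0.177]],[[0,0,7],[0,0,-0.177]],[[0,0,0],[0,0,0]]]'
cat >> h.py <<'E'
def look(x,y,top,name=None):
    o=bot.get_obs();c=vision.camera("wrist");W=cloud(c,o)
    if name: cv2.imwrite(f"pics/{name}.png",c["image"])
    m=(np.hypot(W[...,0]-x,W[...,1]-y)<.035)&(abs(W[...,2]-top)<.006);p=W[m]
    if not len(p): print("none");return
    q=p[abs(p[:,2]-np.median(p[:,2]))<.0025]
    cc,r=cv2.minEnclosingCircle((q[:,:2]*1000).astype(np.float32))
    e=np.array(o["eef_pos"]);ctr=np.array(cc)/1000
    R_=R.from_quat(o["tool_rot"]).as_matrix()
    print("clock",round(o["clock"],2),"tcp",e.round(4),"yaw",np.arctan2(R_[1,0],R_[0,0]).round(3),"tilt z",R_[:,2].round(3))
    print("n",len(p),"circle",ctr.round(4),"r",round(r,1),"box",((q.min(0)+q.max(0))/2).round(4),"z",np.median(q[:,2]).round(4))
    d=R_.T@(np.append(ctr,np.median(q[:,2]))-e);print("tool delta mm",(d*1000).round(1));return c,W
E
python3 - <<'E'
from h import *
look(.451,.006,.042,"w1")
c=vision.camera("scene");W=cloud(c)
for n,(x,y) in {"cap":(.64,.279),"small":(.584,.095)}.items():
    m=(abs(W[...,0]-x)<.12)&(abs(W[...,1]-y)<.07)&(W[...,2]>.06);p=W[m];print(n,len(p),p.min(0) if len(p) else 0,p.max(0) if len(p) else 0)
E
```

```text
clock: 2.35
eef_pos: [0.4521, 0.0083, 0.2316]
tool_rot: [0.986, 0.164, 0.0, 0.0]
ft_force: [0.5, -0.3, 0.6]
grip_width: 0.0851
grasp_force: 0.0
clock: 3.35
eef_pos: [0.4508, 0.0065, 0.1819]
tool_rot: [0.709, 0.706, -0.0, -0.0]
ft_force: [-0.1, -0.3, 0.1]
grip_width: 0.085
grasp_force: 0.0
clock 3.35 tcp [0.4508 0.0065 0.1819] yaw 1.567 tilt z [-0.001 -0.    -1.   ]
n 1438 circle [0.4528 0.0075] r 15.0 box [0.4526 0.0075 0.0406] z 0.0411
tool delta mm [  1.1   2.2 140.8]
cap 0 0 0
small 1278 [0.46401323 0.02507411 0.07658192] [0.70396128 0.16482947 0.43456878]
```

View pics/w1.png

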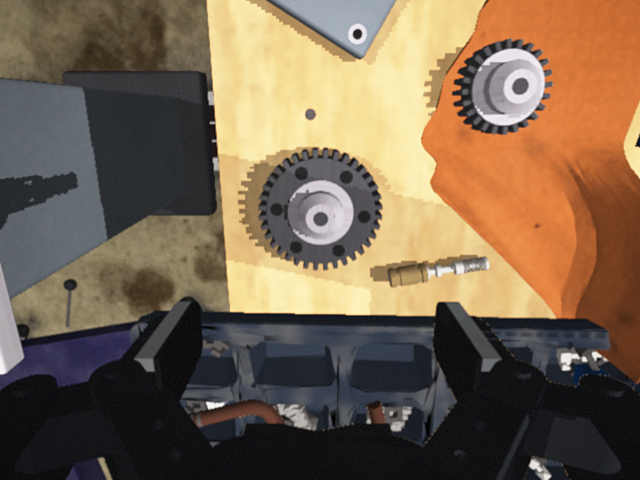

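The wrist picture shows the large gear's spigot at (318,213), with the small gear at (515,88) and the valve at (440,270), clear of the fingers. I'll descend and grip.

```bash
python3 -m creep '[[[1,2,40],[0,0,0]],[[0,0,40],[0,0,0]],[[0,0,35],[0,0,0]],[[0,0,25],[0,0,0]],[[0,0,14],[0,0,0]],[[0,0,0],[0,0,0]]]' 70
python3 -m creep '[[[0,0,0],[0,0,0]],[[0,0,0],[0,0,0]],[[0,0,0],[0,0,0]],[[0,0,0],[0,0,0]],[[0,0,0],[0,0,0]],[[0,0,0],[0,0,0]]]' 20
python3 -m creep '[[[0,0,-20],[0,0,0]],[[0,0,-40],[0,0,0]],[[0,0,-40],[0,0,0]],[[0,0,0],[0,0,0]]]'
python3 - <<'E'
from h import *
look(.465,.19,.033,"w2")
E
```

```text
clock: 4.2
eef_pos: [0.4529, 0.0075, 0.0279]
tool_rot: [0.708, 0.706, -0.0, -0.0]
ft_force: [0.0, 0.4, 0.5]
grip_width: 0.0697
grasp_force: 0.0
clock: 4.95
eef_pos: [0.4538, 0.0075, 0.0298]
tool_rot: [0.708, 0.706, 0.001, 0.001]
ft_force: [-2.7, -0.2, 6.4]
grip_width: 0.0321
grasp_force: 58.9
clock: 5.45
eef_pos: [0.4558, 0.0075, 0.1312]
tool_rot: [0.708, 0.706, 0.003, 0.003]
ft_force: [0.0, 0.6, -5.1]
grip_width: 0.0324
grasp_force: 60.7
none
```

View pics/w2.png

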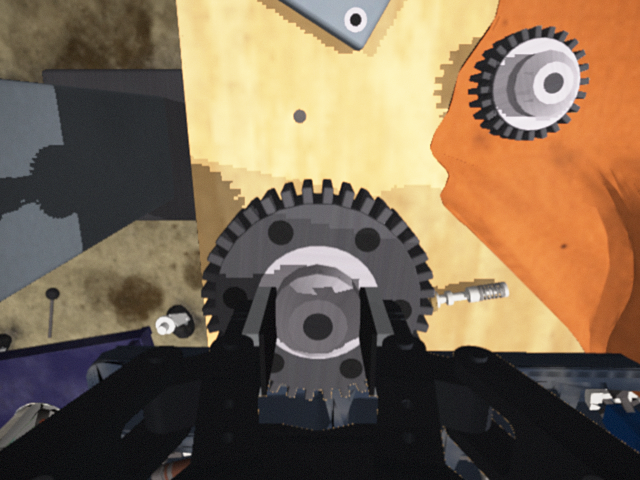

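The gear is lifted, but the opening is only 32 mm, so the pads are on the taper with their tips about 37 mm up. I'll set it back down and regrip lower.

```bash
python3 -m creep '[[[0,0,40],[0,0,0]],[[0,0,40],[0,0,0]],[[0,0,17],[0,0,0]],[[0,0,4],[0,0,0]],[[0,0,0],[0,0,0]]]'
python3 -m creep '[[[0,0,0],[0,0,0]],[[0,0,0],[0,0,0]],[[0,-2,0],[0,0,0]]]' 60
python3 -m creep '[[[0,0,4],[0,0,0]],[[0,0,4],[0,0,0]],[[0,0,0],[0,0,0]]]' 
python3 -m creep '[[[0,0,0],[0,0,0]],[[0,0,0],[0,0,0]],[[0,0,0],[0,0,0]],[[0,0,0],[0,0,0]],[[0,0,0],[0,0,0]]]' 20
```

```text
clock: 6.12
eef_pos: [0.4482, 0.0076, 0.0279]
tool_rot: [0.708, 0.706, -0.003, -0.003]
ft_force: [-14.2, 0.7, 28.6]
grip_width: 0.0318
grasp_force: 74.2
clock: 6.5
eef_pos: [0.4511, 0.0075, 0.0267]
tool_rot: [0.708, 0.706, -0.0, -0.0]
ft_force: [-0.4, 0.4, -0.3]
grip_width: 0.06
grasp_force: 0.0
clock: 6.88
eef_pos: [0.4512, 0.0075, 0.019]
tool_rot: [0.708, 0.706, -0.0, -0.0]
ft_force: [0.3, -0.6, -1.0]
grip_width: 0.0599
grasp_force: 0.0
clock: 7.5
eef_pos: [0.4499, 0.0075, 0.0232]
tool_rot: [0.708, 0.706, -0.0, -0.0]
ft_force: [-15.0, 0.9, 42.9]
grip_width: 0.0336
grasp_force: 76.5
```

```bash
python3 -m creep '[[[0,0,-10],[0,0,0]],[[0,0,-40],[0,0,0]],[[0,0,-50],[0,0,0]],[[0,0,0],[0,0,0]]]'
cat >> h.py <<'E'
def hand(name=None):
    o=bot.get_obs();c=vision.camera("wrist");W=cloud(c,o)
    if name: cv2.imwrite(f"pics/{name}.png",c["image"])
    Rt=R.from_quat(o["tool_rot"]).as_matrix();P=(W-np.array(o["eef_pos"]))@Rt*1000
    return o,c,P
E
python3 - <<'E'
from h import *
o,c,P=hand("w3")
for r in (230,250,270,290,300,310,320,330,340,350,360,370):
    print(r,[tuple(P[r,k].round(0)) for k in (225,240,255,268,280,300,318,340,358,370,385,400)])
I=c["image"][200:420,180:460];cv2.imwrite("pics/w3c.png",cv2.resize(I,None,fx=2.7,fy=2.7))
E
```

```text
clock: 8.0
eef_pos: [0.4543, 0.0075, 0.1221]
tool_rot: [0.708, 0.706, 0.003, 0.003]
ft_force: [1.0, -0.5, -5.0]
grip_width: 0.0334
grasp_force: 66.2
230 [(np.float64(33.0), np.float64(-35.0), np.float64(1.0)), (np.float64(32.0), np.float64(-30.0), np.float64(6.0)), (np.float64(33.0), np.float64(-23.0), np.float64(0.0)), (np.float64(33.0), np.float64(-18.0), np.float64(0.0)), (np.float64(34.0), np.float64(-14.0), np.float64(-0.0)), (np.float64(33.0), np.float64(-7.0), np.float64(0.0)), (np.float64(33.0), np.float64(0.0), np.float64(0.0)), (np.float64(33.0), np.float64(8.0), np.float64(0.0)), (np.float64(34.0), np.float64(15.0), np.float64(-0.0)), (np.float64(33.0), np.float64(19.0), np.float64(0.0)), (np.float64(33.0), np.float64(25.0), np.float64(1.0)), (np.float64(33.0), np.float64(31.0), np.float64(1.0))]
250 [(np.float64(26.0), np.float64(-35.0), np.float64(-0.0)), (np.float64(26.0), np.float64(-29.0), np.float64(-0.0)), (np.float64(26.0), np.float64(-23.0), np.float64(-1.0)), (np.float64(26.0), np.float64(-19.0), np.float64(-1.0)), (np.float64(26.0), np.float64(-14.0), np.float64
[... 6529 characters left out ...]
64(-51.0))]
370 [(np.float64(13.0), np.float64(-23.0), np.float64(-56.0)), (np.float64(14.0), np.float64(-19.0), np.float64(-57.0)), (np.float64(4.0), np.float64(-18.0), np.float64(-43.0)), (np.float64(-7.0), np.float64(-17.0), np.float64(-28.0)), (np.float64(-27.0), np.float64(-16.0), np.float64(-1.0)), (np.float64(-27.0), np.float64(-7.0), np.float64(-0.0)), (np.float64(-27.0), np.float64(0.0), np.float64(0.0)), (np.float64(-28.0), np.float64(9.0), np.float64(1.0)), (np.float64(-27.0), np.float64(17.0), np.float64(-1.0)), (np.float64(-3.0), np.float64(17.0), np.float64(-33.0)), (np.float64(13.0), np.float64(17.0), np.float64(-56.0)), (np.float64(13.0), np.float64(21.0), np.float64(-55.0))]
```

View pics/w3c.png

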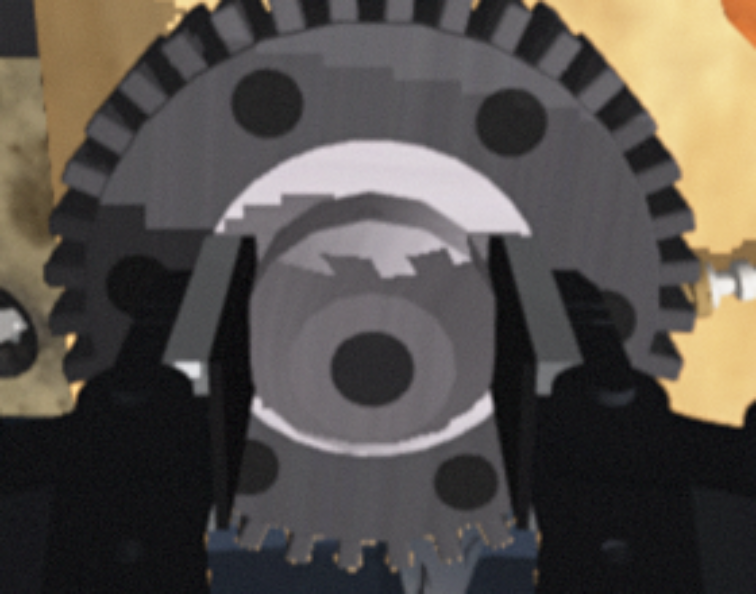

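The crop shows the pads flat on the spigot's straight part, with the tips at the gear's face and the gear level. I'll move toward the stand and measure its spigot on the way.

```bash
python3 -m creep '[[[30,3,-10],[0,0,0]],[[30,3,-10],[0,0,0]],[[30,3,-10],[0,0,0]],[[0,0,0],[0,0,0]]]'
python3 - <<'E'
from h import *
look(.464,.1905,.033)
E
```

```text
clock: 8.55
eef_pos: [0.4596, 0.0989, 0.1473]
tool_rot: [0.707, 0.708, -0.001, -0.001]
ft_force: [-0.1, 0.4, -4.6]
grip_width: 0.033
grasp_force: 66.8
clock 8.55 tcp [0.4596 0.0989 0.1473] yaw 1.572 tilt z [-0.003 -0.    -1.   ]
n 2281 circle [0.4635 0.1929] r 15.4 box [0.4638 0.1932 0.0316] z 0.032
tool delta mm [ 94.    4.4 115.2]
```

```bash
python3 -m creep '[[[47,2,0],[0,0,0]],[[46,2,0],[0,0,0]],[[0,0,40],[0,0,0]],[[0,0,35],[0,0,0]],[[0,0,0],[0,0,0]],[[0,0,0],[0,0,0]]]'
python3 -m creep '[[[0,0,10],[0,0,0]],[[0,0,8],[0,0,0]],[[0,0,6],[0,0,0]],[[0,0,4],[0,0,0]],[[0,0,0],[0,0,0]]]'
```

```text
clock: 9.35
eef_pos: [0.4647, 0.1898, 0.0744]
tool_rot: [0.708, 0.706, -0.0, -0.0]
ft_force: [0.8, 0.3, -5.0]
grip_width: 0.0331
grasp_force: 67.5
clock: 9.98
eef_pos: [0.4647, 0.1918, 0.0462]
tool_rot: [0.708, 0.707, 0.001, -0.001]
ft_force: [-0.4, 5.0, -5.8]
grip_width: 0.0327
grasp_force: 67.7
```

```bash
python3 -m creep '[[[1,0,4],[0,0,0]],[[1,0,3],[0,0,0]],[[0,0,2],[0,0,0]],[[0,0,0],[0,0,0]]]'
```

```text
clock: 10.48
eef_pos: [0.4647, 0.1921, 0.0384]
tool_rot: [0.708, 0.706, 0.0, 0.0]
ft_force: [-3.7, -0.5, 5.3]
grip_width: 0.033
grasp_force: 71.4
```

Seated. I'll release, look at the gear from above, and go on to the spacer.

```bash
python3 -m creep '[[[0,0,0],[0,0,0]],[[0,0,0],[0,0,0]],[[0,0,-30],[0,0,0]],[[0,0,-60],[0,0,0]],[[0,0,-60],[0,0,0]],[[0,0,0],[0,0,0]]]' 70
python3 - <<'E'
from h import *
look(.464,.192,.057)
E
python3 -m creep '[[[56,1,0],[0,0,0]],[[56,1,0],[0,0,0]],[[56,1,0],[0,0,0]],[[0,0,0],[0,0,0]]]'
python3 - <<'E'
from h import *
look(.4675,.361,.056)
E
```

```text
clock: 11.22
eef_pos: [0.4684, 0.1936, 0.1929]
tool_rot: [0.708, 0.706, 0.005, 0.003]
ft_force: [0.2, -0.2, 0.2]
grip_width: 0.0697
grasp_force: 0.0
clock 11.22 tcp [0.4684 0.1936 0.1929] yaw 1.569 tilt z [ 0.011  0.004 -1.   ]
n 1460 circle [0.4651 0.192 ] r 15.3 box [0.465  0.1916 0.0555] z 0.056
tool delta mm [ -2.1  -4.8 136.8]
clock: 11.78
eef_pos: [0.4667, 0.3633, 0.1843]
tool_rot: [0.706, 0.708, -0.002, -0.0]
ft_force: [-0.3, -0.4, 0.2]
grip_width: 0.0699
grasp_force: 0.0
clock 11.78 tcp [0.4667 0.3633 0.1843] yaw 1.574 tilt z [-0.003 -0.002 -1.   ]
n 1562 circle [0.4696 0.3652] r 15.3 box [0.4701 0.3652 0.0546] z 0.0551
tool delta mm [  2.2   3.2 129.2]
```

```bash
python3 -m creep '[[[2,3,40],[0,0,0]],[[0,0,40],[0,0,0]],[[0,0,35],[0,0,0]],[[0,0,20],[0,0,0]],[[0,0,8],[0,0,0]],[[0,0,0],[0,0,0]]]'
python3 -m creep '[[[0,0,0],[0,0,0]],[[0,0,0],[0,0,0]],[[0,0,0],[0,0,0]],[[0,0,0],[0,0,0]],[[0,0,0],[0,0,0]]]' 20
python3 -m creep '[[[0,0,-30],[0,0,0]],[[0,0,-50],[0,0,0]],[[0,0,-50],[0,0,0]],[[0,0,0],[0,0,0]]]'
```

```text
clock: 12.58
eef_pos: [0.4707, 0.3612, 0.0438]
tool_rot: [0.708, 0.706, -0.001, 0.0]
ft_force: [-0.1, 0.3, 0.8]
grip_width: 0.0702
grasp_force: 0.0
clock: 13.2
eef_pos: [0.4712, 0.363, 0.046]
tool_rot: [0.708, 0.707, 0.001, 0.0]
ft_force: [-2.4, -1.1, 5.8]
grip_width: 0.0316
grasp_force: 59.0
clock: 13.7
eef_pos: [0.4735, 0.3644, 0.1795]
tool_rot: [0.708, 0.706, 0.005, 0.001]
ft_force: [1.1, 1.1, -3.4]
grip_width: 0.0314
grasp_force: 60.0
```

```bash
cat >> h.py <<'E'
def held(off):
    # spigot top flat / face in tool frame (mm)
    o,c,P=hand();p=P[np.isfinite(P[...,2])&(np.hypot(P[...,0],P[...,1])<9)&(P[...,2]<0)&(P[...,2]>-45)]
    z=np.median(p[:,2]);q=p[abs(p[:,2]-z)<2.5];A=np.c_[q[:,:2],np.ones(len(q))]
    s=np.linalg.lstsq(A,q[:,2],rcond=None)[0];print("top z",z.round(1),"slope",s[:2].round(3),len(q),"ctr",((q.min(0)+q.max(0))/2).round(1))
    m=np.isfinite(P[...,2])&(np.hypot(P[...,0],P[...,1])<18)&(abs(P[...,2]-z)<3.5);q=P[m]
    print("box",((q.min(0)+q.max(0))/2).round(1),(q.max(0)-q.min(0)).round(1))
E
python3 - <<'E'
from h import *
held(0)
E
```

```text
top z -9.9 slope [-0.017  0.024] 1630 ctr [-0.  -0.  -9.8]
box [ 2.5  0.  -9.9] [29.1 32.   6.9]
```

```bash
python3 -m creep '[[[-58,-1,0],[0,0,0]],[[-58,-2,0],[0,0,0]],[[-58,-2,0],[0,0,0]],[[0,0,30],[0,0,0]],[[0,0,20],[0,0,0]],[[0,0,0],[0,0,0]],[[0,0,0],[0,0,0]]]'
```

```text
clock: 14.62
eef_pos: [0.4652, 0.1885, 0.1238]
tool_rot: [0.708, 0.707, -0.001, -0.0]
ft_force: [0.3, -1.0, -2.3]
grip_width: 0.0314
grasp_force: 60.1
```

```bash
python3 -m creep '[[[1,0,15],[0,0,0]],[[0,0,10],[0,0,0]],[[0,0,6],[0,0,0]],[[0,0,3],[0,0,0]],[[0,0,2],[0,0,0]],[[0,0,0],[0,0,0]]]'
```

```text
clock: 15.38
eef_pos: [0.4657, 0.1895, 0.0884]
tool_rot: [0.708, 0.706, 0.0, 0.0]
ft_force: [-0.3, 0.6, -2.6]
grip_width: 0.0311
grasp_force: 60.1
```

```bash
python3 -m creep '[[[0,0,2],[0,0,0]],[[0,0,2],[0,0,0]],[[0,0,1],[0,0,0]],[[0,0,0],[0,0,0]]]'
```

```text
clock: 15.88
eef_pos: [0.4658, 0.1896, 0.085]
tool_rot: [0.708, 0.706, 0.001, 0.0]
ft_force: [-3.5, -0.9, 7.6]
grip_width: 0.0315
grasp_force: 61.7
```

```bash
python3 -m creep '[[[0,0,0],[0,0,0]],[[0,0,0],[0,0,0]],[[0,0,-30],[0,0,0]],[[0,0,-50],[0,0,0]],[[0,0,-55],[0,0,0]],[[0,0,0],[0,0,0]],[[0,0,0],[0,0,0]]]' 70
python3 - <<'E'
from h import *
look(.465,.192,.095)
E
python3 -m creep '[[[-30,40,0],[0,0,0]],[[-31,40,0],[0,0,0]],[[-32,40,0],[0,0,0]],[[0,0,20],[0,0,0]],[[0,0,10],[0,0,0]],[[0,0,0],[0,0,0]]]'
python3 - <<'E'
from h import *
look(.587,.097,.042,"w4")
E
```

```text
clock: 16.75
eef_pos: [0.4655, 0.1894, 0.218]
tool_rot: [0.708, 0.706, 0.0, 0.0]
ft_force: [0.3, 0.4, -0.0]
grip_width: 0.0699
grasp_force: 0.0
clock 16.75 tcp [0.4655 0.1894 0.218 ] yaw 1.569 tilt z [ 0.  0. -1.]
n 1610 circle [0.4649 0.1912] r 15.1 box [0.4649 0.1914 0.0936] z 0.0941
tool delta mm [  1.8  -0.7 123.8]
clock: 17.55
eef_pos: [0.5837, 0.0963, 0.1861]
tool_rot: [0.708, 0.707, -0.002, -0.001]
ft_force: [0.2, 0.6, -1.4]
grip_width: 0.0702
grasp_force: 0.0
clock 17.55 tcp [0.5837 0.0963 0.1861] yaw 1.569 tilt z [-0.005 -0.001 -1.   ]
n 1409 circle [0.5863 0.0981] r 15.2 box [0.5862 0.0981 0.0406] z 0.0411
tool delta mm [  1.9   3.3 145. ]
```

View pics/w4.png

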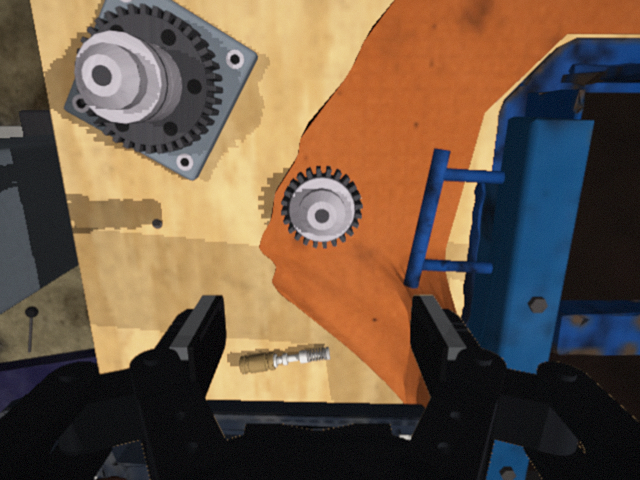

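The picture shows the small gear's spigot at (321,214), the stack at (110,75), and the blue box's handle at (430,220). I'll check the handle's clearance before descending.

Run:
```python
from h import *
o=bot.get_obs();c=vision.camera("wrist");W=cloud(c,o)
for v,u in [(155,440),(200,432),(200,433),(240,424),(280,414),(265,470),(176,480),(250,520),(140,520),(60,560)]: print(u,v,W[v,u].round(3))
o,c,P=hand()
for u,v in [(200,320),(180,345),(150,350),(130,380),(60,380),(20,400)]: print("finger",u,v,P[v,u].round(0))
```

```text
440 155 [0.658 0.147 0.087]
432 200 [0.655 0.12  0.088]
433 200 [0.656 0.12  0.087]
424 240 [0.652 0.094 0.087]
414 280 [0.648 0.066 0.087]
470 265 [0.684 0.077 0.087]
480 176 [0.683 0.135 0.088]
520 250 [0.703 0.095 0.109]
520 140 [0.698 0.157 0.1  ]
560 60 [0.766 0.21  0.006]
finger 200 320 [ 12. -37. -30.]
finger 180 345 [ 12. -39. -44.]
finger 150 350 [ 14. -45. -49.]
finger 130 380 [  9. -49. -54.]
finger 60 380 [ 13. -63. -60.]
finger 20 400 [ 13. -67. -67.]
```

The handle's near edge is at x≈0.645, z≈0.087, which would meet the knuckles. I'll turn the fingers 90° so they close along world y.

```bash
python3 -m creep '[[[0,0,0],[0,0,-0.175]],[[0,0,0],[0,0,-0.175]],[[0,0,0],[0,0,-0.175]],[[0,0,0],[0,0,-0.175]],[[0,0,0],[0,0,-0.175]],[[0,0,0],[0,0,-0.175]],[[0,0,0],[0,0,-0.175]],[[0,0,0],[0,0,-0.175]],[[0,0,0],[0,0,-0.173]],[[0,0,0],[0,0,0]],[[0,0,0],[0,0,0]]]' 60
python3 - <<'E'
from h import *
look(.587,.097,.042)
E
```

```text
clock: 19.08
eef_pos: [0.5855, 0.0965, 0.1889]
tool_rot: [0.001, 1.0, 0.0, 0.001]
ft_force: [-0.3, 0.1, -0.8]
grip_width: 0.0599
grasp_force: 0.0
clock 19.07 tcp [0.5855 0.0965 0.1889] yaw 3.14 tilt z [ 0.001  0.    -1.   ]
n 1388 circle [0.5853 0.0987] r 15.6 box [0.5852 0.098  0.0405] z 0.0411
tool delta mm [  0.4   2.2 147.9]
```

```bash
python3 -m creep '[[[0,2,40],[0,0,0]],[[0,0,40],[0,0,0]],[[0,0,40],[0,0,0]],[[0,0,25],[0,0,0]],[[0,0,14],[0,0,0]],[[0,0,4],[0,0,0]],[[0,0,0],[0,0,0]],[[0,0,0],[0,0,0]]]'
python3 -m creep '[[[0,0,0],[0,0,0]],[[0,0,0],[0,0,0]],[[0,0,0],[0,0,0]],[[0,0,0],[0,0,0]],[[0,0,0],[0,0,0]]]' 20
python3 -m creep '[[[0,0,-20],[0,0,0]],[[0,0,-50],[0,0,0]],[[0,0,-50],[0,0,0]],[[0,0,-50],[0,0,0]],[[0,0,0],[0,0,0]],[[0,0,0],[0,0,0]]]'
python3 - <<'E'
from h import *
held(0)
E
```

```text
clock: 20.12
eef_pos: [0.5865, 0.0984, 0.0266]
tool_rot: [-0.0, 1.0, 0.0, 0.001]
ft_force: [-0.2, -0.2, 0.6]
grip_width: 0.0602
grasp_force: 0.0
clock: 20.75
eef_pos: [0.5861, 0.0981, 0.0267]
tool_rot: [0.0, 1.0, -0.0, 0.001]
ft_force: [-1.4, -0.8, 5.3]
grip_width: 0.033
grasp_force: 59.1
clock: 21.5
eef_pos: [0.5846, 0.0981, 0.1943]
tool_rot: [-0.0, 1.0, -0.0, -0.001]
ft_force: [-0.4, 0.3, -3.3]
grip_width: 0.0327
grasp_force: 60.3
top z -14.9 slope [ 0.002 -0.009] 1739 ctr [  0.    0.  -14.8]
box [  0.5   1.4 -14.9] [29.4 33.   7. ]
```

```bash
python3 -m creep '[[[40,31,0],[0,0,0]],[[40,31,0],[0,0,0]],[[40,31,0],[0,0,0]],[[0,0,30],[0,0,0]],[[0,0,22],[0,0,0]],[[0,0,0],[0,0,0]],[[0,0,0],[0,0,0]]]'
```

```text
clock: 22.42
eef_pos: [0.4652, 0.191, 0.1429]
tool_rot: [0.0, 1.0, -0.0, -0.001]
ft_force: [-0.5, 0.5, -1.7]
grip_width: 0.0328
grasp_force: 60.4
```

```bash
python3 -m creep '[[[0,0,15],[0,0,0]],[[0,0,10],[0,0,0]],[[0,0,6],[0,0,0]],[[0,0,4],[0,0,0]],[[0,0,2],[0,0,0]],[[0,0,0],[0,0,0]]]'
```

```text
clock: 23.18
eef_pos: [0.4655, 0.1912, 0.1064]
tool_rot: [-0.0, 1.0, 0.0, 0.0]
ft_force: [-0.0, 0.8, -1.8]
grip_width: 0.0324
grasp_force: 60.4
```

```bash
python3 -m creep '[[[0,0,2],[0,0,0]],[[0,0,1],[0,0,0]],[[0,0,1],[0,0,0]],[[0,0,0],[0,0,0]]]'
```

```text
clock: 23.68
eef_pos: [0.4656, 0.1913, 0.1037]
tool_rot: [-0.0, 1.0, 0.0, 0.001]
ft_force: [-2.9, -0.7, 6.1]
grip_width: 0.0326
grasp_force: 61.3
```

```bash
python3 -m creep '[[[0,0,0],[0,0,0]],[[0,0,0],[0,0,0]],[[0,0,-30],[0,0,0]],[[0,0,-50],[0,0,0]],[[0,0,-30],[0,0,0]],[[0,0,0],[0,0,0]],[[0,0,0],[0,0,0]]]' 60
python3 - <<'E'
from h import *
look(.465,.192,.119)
E
python3 -m creep '[[[-44,22,0],[0,0,0]],[[-44,22,0],[0,0,0]],[[-44,22,0],[0,0,0]],[[-44,23,0],[0,0,0]],[[0,0,0],[0,0,0]],[[0,0,0],[0,0,0]]]'
python3 - <<'E'
from h import *
c,W=look(.643,.282,.05,"w5")
m=(W[...,2]>.07)&(W[...,0]>.6)&(W[...,2]<.16);m[300:]=False;p=W[m];print(len(p),p.min(0) if len(p) else 0,p.max(0) if len(p) else 0)
E
```

```text
clock: 24.55
eef_pos: [0.465, 0.191, 0.2114]
tool_rot: [-0.0, 1.0, -0.0, -0.001]
ft_force: [0.8, 0.2, -0.9]
grip_width: 0.06
grasp_force: 0.0
clock 24.55 tcp [0.465  0.191  0.2114] yaw -3.141 tilt z [-0.001 -0.    -1.   ]
n 1969 circle [0.4657 0.1928] r 15.1 box [0.4655 0.1927 0.1177] z 0.1181
tool delta mm [-0.8  1.9 93.3]
clock: 25.35
eef_pos: [0.6403, 0.2798, 0.2097]
tool_rot: [-0.0, 1.0, -0.001, -0.002]
ft_force: [-0.2, 0.2, -0.2]
grip_width: 0.0601
grasp_force: 0.0
clock 25.35 tcp [0.6403 0.2798 0.2097] yaw -3.141 tilt z [-0.004 -0.002 -1.   ]
n 896 circle [0.6423 0.2822] r 13.7 box [0.6421 0.2821 0.0492] z 0.0493
tool delta mm [ -2.7   2.7 160.3]
3973 [0.64055904 0.04085959 0.07423444] [0.70094676 0.16894723 0.08977324]
```

View pics/w5.png

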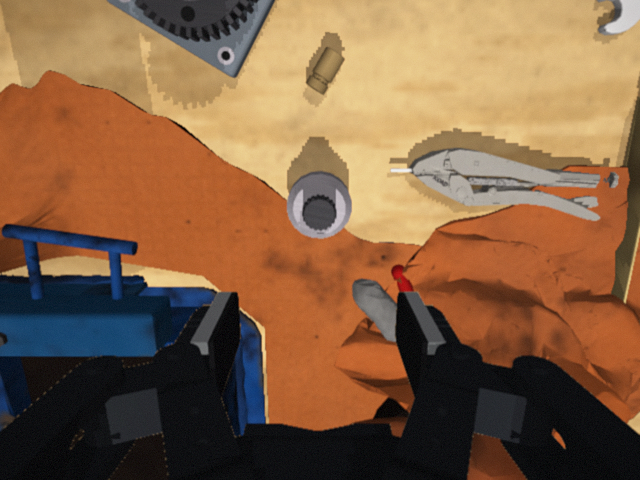

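The picture shows the knob at (321,212). The box corner at (250,300), the plug at (322,68) and the pliers at (500,180) are all clear of the fingers.

```bash
python3 -m creep '[[[-2,2,40],[0,0,0]],[[0,0,40],[0,0,0]],[[0,0,40],[0,0,0]],[[0,0,30],[0,0,0]],[[0,0,18],[0,0,0]],[[0,0,6],[0,0,0]],[[0,0,0],[0,0,0]],[[0,0,0],[0,0,0]]]' 50
python3 -m creep '[[[0,0,0],[0,0,0]],[[0,0,0],[0,0,0]],[[0,0,0],[0,0,0]],[[0,0,0],[0,0,0]],[[0,0,0],[0,0,0]]]' 10
python3 -m creep '[[[0,0,-20],[0,0,0]],[[0,0,-50],[0,0,0]],[[0,0,-50],[0,0,0]],[[0,0,-50],[0,0,0]],[[0,0,0],[0,0,0]],[[0,0,0],[0,0,0]]]'
python3 - <<'E'
from h import *
held(0)
E
```

```text
clock: 26.4
eef_pos: [0.6444, 0.2826, 0.0401]
tool_rot: [-0.0, 1.0, 0.001, 0.001]
ft_force: [-1.2, -0.1, 0.1]
grip_width: 0.0501
grasp_force: 0.0
clock: 27.02
eef_pos: [0.6441, 0.2824, 0.0396]
tool_rot: [0.0, 1.0, 0.0, 0.001]
ft_force: [-0.8, -0.6, 5.8]
grip_width: 0.023
grasp_force: 58.8
clock: 27.78
eef_pos: [0.6427, 0.282, 0.2066]
tool_rot: [-0.0, 1.0, -0.0, -0.001]
ft_force: [0.1, 0.2, -2.8]
grip_width: 0.0231
grasp_force: 59.2
top z -9.8 slope [-0.001  0.005] 1650 ctr [ 0.  -0.1 -9.9]
box [ 2.  -0.1 -9.8] [27.9 28.9  7. ]
```

```bash
python3 -m creep '[[[44,-22,0],[0,0,0]],[[44,-22,0],[0,0,0]],[[44,-23,0],[0,0,0]],[[43,-23,0],[0,0,0]],[[0,0,20],[0,0,0]],[[0,0,8],[0,0,0]],[[0,0,0],[0,0,0]],[[0,0,0],[0,0,0]]]'
```

```text
clock: 28.82
eef_pos: [0.4689, 0.1924, 0.1801]
tool_rot: [-0.0, 1.0, -0.0, -0.0]
ft_force: [0.4, -0.6, -1.5]
grip_width: 0.0233
grasp_force: 59.3
```

```bash
python3 -m creep '[[[1,0,12],[0,0,0]],[[0,0,12],[0,0,0]],[[0,0,6],[0,0,0]],[[0,0,4],[0,0,0]],[[0,0,2],[0,0,0]],[[0,0,0],[0,0,0]]]'
```

```text
clock: 29.58
eef_pos: [0.4675, 0.1922, 0.1444]
tool_rot: [-0.0, 1.0, 0.0, 0.0]
ft_force: [-0.8, 0.2, -2.1]
grip_width: 0.0229
grasp_force: 59.3
```

```bash
python3 -m creep '[[[0,0,2],[0,0,0]],[[0,0,2],[0,0,0]],[[0,0,1],[0,0,0]],[[0,0,0],[0,0,0]]]'
```

```text
clock: 30.08
eef_pos: [0.4677, 0.1923, 0.1405]
tool_rot: [-0.0, 1.0, 0.0, 0.001]
ft_force: [-2.2, -0.8, 4.7]
grip_width: 0.023
grasp_force: 60.0
```

```bash
python3 -m creep '[[[0,0,0],[0,0,0]],[[0,0,0],[0,0,0]],[[0,0,-20],[0,0,0]],[[0,0,-40],[0,0,0]],[[0,0,-30],[0,0,0]],[[0,0,0],[0,0,0]],[[0,0,0],[0,0,0]]]' 60
python3 - <<'E'
from h import *
look(.465,.192,.151)
c=vision.camera("side");cv2.imwrite("pics/s9.png",cv2.resize(c["image"][120:340,190:430],None,fx=2.5,fy=2.5))
E
```

```text
clock: 30.95
eef_pos: [0.4671, 0.192, 0.2286]
tool_rot: [-0.0, 1.0, -0.0, -0.0]
ft_force: [0.1, -0.5, 0.7]
grip_width: 0.0601
grasp_force: 0.0
clock 30.95 tcp [0.4671 0.192  0.2286] yaw -3.141 tilt z [-0.001 -0.    -1.   ]
n 1600 circle [0.4658 0.1935] r 13.8 box [0.4657 0.1935 0.1502] z 0.1503
tool delta mm [ 1.2  1.5 78.3]
```

View pics/s9.png

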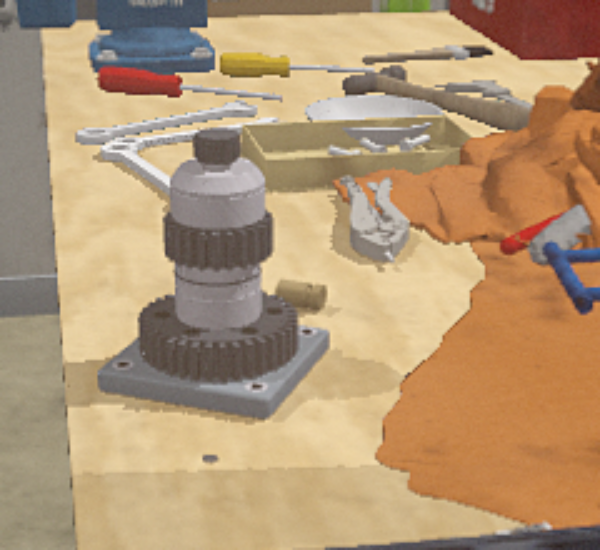

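The side view shows the full stack upright at (215,270) in the crop, and the knob's top is at 0.150 m against an expected 0.151 m. The plug (300,295) and pliers (378,225) haven't moved. I'm handing the job in.

```bash
python3 -c "
from h import *
print(workorder.job_done())"
```

```text
the job is handed in; nothing more can be done
None
```

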